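# Swing a round paddle upright and stand it in the rack

### The job

Put the round slate serving paddle away: pinch it by its handle and swing it upright with the rim opposite the handle kept pressed on the worktop, so that it pivots between the fingers; do not lift that rim off the worktop before the paddle stands upright. Then, gently, stand it handle up in the empty middle gap of the dowel rack, its round edge resting on both rails, and let go. Leave the two small brown trivets standing in the rack and the other things on the worktop where they are.

Things in the scene. Friction and masses are not known exactly. Their poses are not given: they have to be found in the camera images.
- paddle: Loose dark grey slate paddle, about 0.36 kg, lying flat: disc 110 mm across, with a straight handle 20 mm wide in its plane, all 12 mm thick. The handle ends 125 mm from the disc's centre; a 6 mm steel eyelet marks it 10 mm before. Origin: centre of the disc's underside; x points along the handle to its end, z is the disc's normal (up as it lies). In a light pinch across the handle it can be turned.
- paddle_grip (a point): Point on the middle line of the handle, at mid thickness (6 mm above the worktop as it lies), 100 mm from the disc's centre, 25 mm before the handle's end and 155 mm from the rim point opposite.
- paddle_rim (a point): Point of the disc's rim opposite the handle, at mid thickness, 55 mm from the disc's centre. It is lowest when the paddle stands handle up.
- rack: Fixed pale wood dowel rack, 100 x 146 x 75 mm. Origin: centre of its foot on the worktop, z up. Two round rails (14 mm thick, tops 31 mm up) run along its y at x = -34 and 34 mm; each bears four upright 7 mm tines, tops 75 mm up, at y = -45, -15, 15, 45 mm: three gaps 23 mm clear. Discs stand across the rails between tines, flat faces along y, sunk between the rails, edge on both.
- rack_gap (a point): Where the lowest point of the paddle's rim comes to lie when it stands in the middle gap: the rack's centre, 20.8 mm above the worktop. Axes as the rack's.
- trivet_a: Loose brown, wood-grained cork disc, 76 mm across, 16 mm thick, standing in the rack's outer gap at y = +30 mm. Origin: its centre, 53 mm above the worktop (its top 92 mm); y is its flat faces' normal. Bystander.
- trivet_b: The same in the rack's other outer gap, at y = -30 mm. Bystander.
- jar: Small glass jar with pebbles and lid, 72 x 63 x 85 mm, origin at the centre of its underside. Bystander.
- pinch_bowl: Small pale bowl, 71 x 68 x 30 mm, origin at the centre of its underside. Bystander.
- tongs: Bamboo tongs, 157 x 26 x 13 mm, lying along their x axis, origin at the centre of the underside. Bystander.

How it is judged:
On the way:
1. the paddle stands upright (handle within 0.35 rad of vertical) with the rim opposite the handle still on the worktop (angle between paddle's own x axis and vertical below 0.35 rad and height (world z) of paddle_rim below 0.012 m), for 0.2 s.
At the end, for the whole second after the job is handed in: Released and at rest, the paddle stands handle up (within 0.3 rad) in the middle gap, paddle_rim within 20 mm (rack x), 12 mm (rack y), 8 mm (height) of rack_gap, faces along the rack's y within 0.3 rad; both trivets still stand in their gaps, faces along rack y within 0.3 rad (x of paddle_rim in the frame of rack_gap between -0.02 and 0.02 m and y of paddle_rim in the frame of rack_gap between -0.012 and 0.012 m and z of paddle_rim in the frame of rack_gap between -0.008 and 0.008 m and angle between paddle's own x axis and vertical below 0.3 rad and angle between the z axis of paddle and the y axis of rack, either way round below 0.3 rad and linear speed of paddle below 0.02 m/s and angular speed of paddle below 0.2 rad/s and angle between the y axis of each of trivet_a, trivet_b and the y axis of rack, either way round below 0.3 rad); the robot touches nothing.
It fails at once if the rim opposite the handle is lifted more than 25 mm off the worktop while the handle is more than 0.6 rad from vertical (height (world z) of paddle_rim above 0.031 m and angle between paddle's own x axis and vertical above 0.6 rad).
It fails at once if the paddle is let go while its rim is higher than 45 mm (height (world z) of paddle_rim above 0.045 m and contact force between paddle and the fingers below 0.01 N).
It fails at once if the paddle is pressed on the rack with more than 25 N (contact force between paddle and rack above 25 N).
It fails at once if a trivet is moved more than 20 mm (distance of any of trivet_a, trivet_b from where it was at the start of the episode above 0.02 m).
It fails at once if the jar, the small bowl or the tongs are moved more than 20 mm (distance of any of jar, pinch_bowl, tongs from where it was at the start of the episode above 0.02 m).
It also fails if it takes over 61 s, if anything falls off the work surface, if the arm or the gripper's body presses on something with over 40 N, if the wrist force passes 120 N, or if a joint passes its speed limit or range.

### The arm

A 6-joint arm with a two-finger parallel gripper is mounted at the origin on a cart in front of the work surface, level with it; the furniture and walls round the work are solid. World frame = base frame: x ahead of the robot, y to its left, z up, the work surface at z = 0. Lengths are in m, angles in rad, forces in N, time in s.
With the tool pointing down it reaches from about 0.4 to 0.825 m from the base axis. Payload 7 kg.
Tool frame: the origin (TCP) lies between the finger pads; the fingertips stand 8 mm ahead of it and the grasp point (between the pads) lies 11 mm behind it (arm.finger_overhang is the distance from the TCP to the fingertips, in m); z points along the fingers, y is the line along which they close (so a half turn about z gives the same grasp; the last joint's range is limited). The gripper opens to 88 mm and grips with 3 to 60 N. Pads are 19 mm wide; open, the fingers measure 130 mm over their backs; the gripper's body (78 mm by 193 mm) begins 47 mm behind the grasp point.
Start: joints at [-1.044, 0.359, 0.012, 0, -1.224, -0.288], TCP at [0.16, -0.656, 0.235] pointing down, gripper open.
Joint ranges: [-3.07, 3.07], [-1.43, 2.12], [-1.02, 1.25], [-3.03, 1.67], [-3.05, -0], [-3.03, 3.03]. Speed limits (rad/s): [2.39, 2.39, 3.01, 3.14, 3.14, 3.14].

### API

Orientations are given as [roll, pitch, yaw] about the fixed x, y, z axes, in that order (R = Rz(yaw) Ry(pitch) Rx(roll)).
In Python, from station import arm gives the robot as it stands.
- The arm moves only by the tool move_arm, never from a script. Its argument "rows" is text: rows parted by semicolons, each of 7 numbers parted by spaces: the turn, a rotation vector about the tool's x, y, z in degrees, then the shift along the tool's x, y, z in m, then the finger opening in m, from 0 to 0.0876. A call has 1 to 8 rows; each row shifts and turns the commanded pose from where the row before left it, along the tool's axes as they then stand; what a row does not reach is not made up. A row lasts 1/8 s, in which the tool goes at most 62.5 mm and 10.7 degrees, less where a joint would pass 70% of its speed; a pose out of reach is approached as far as the arm can. A call is refused whole if a number of a shift passes 0.0625 or a number of a turn 10.7, either way. A call with a gripper value outside its range is refused whole. The fingers move at their own pace and stop on an object; "squeeze" is the grip in N (left out, the last holds). Time passes only in rows, so rows that do not move let the fingers close. It gives the time, the measured TCP pose, the force, the opening and the grip force at its end, in the units of the state.
- arm.get_state(): the state, without advancing time (a new reading comes with each control period).
- arm.grab_frame(name): name is "side" or "top" or "wrist"; returns (picture, depth): 384x512x3 uint8, blue, green, red; 384x512 float32, m along the optical axis (not along the pixel's ray), 0 where there is no reading.
- arm.camera_model(name): a dict with "mtx" (3x3 intrinsics, pixels), "camera_from_world" (4x4, takes a point from world to camera coordinates); the wrist camera has in their place "mount" (4x4, takes a point from camera to tool coordinates, whose origin is the TCP and whose axes are the flange's). Camera axes: x right, y down, z forward; pixel columns grow to the right and rows downward; lengths in m; the calibration is good to about 2 mm. A picture is of the moment at which its call begins: read the wrist's pose just before it. camera_model takes no time and is no camera call.
- arm.job_done(): hands the job in; it is judged then, once.
The state is a dict: "t": time; "q": joint angles; "qd": joint speeds; "joint_efforts": joint torques, N m; "eef_pos": TCP position; "ee_rot": TCP orientation; "force": force on the tool from outside, world axes, zero at the start; "moment": the same for the moment, N m; "width": finger opening in m; "gripper_force": force on a finger pad.
Only numpy, scipy, OpenCV 4.12 (cv2) and the standard library are available. Lean on these libraries where they do the work, as an engineer would, in place of code of your own. Each camera call takes 0.05 s, during which the arm holds its last target. There are 200 camera calls.

## Working session

There is one attempt and no reset: what is moved stays moved. The work goes in short steps, Python scripts to look and compute and a tool call to move; the robot and the scene stay as the last step left them, time stands still between calls to the robot, and variables do not carry over. Pictures are saved under pics/ and viewed, at most 12 in all, crops included, and the job is handed in when it is done.

Besides the shell and the picture viewer there is one more tool, called after "Emit:" as name(argument=value, ...) on one line, values as JSON. move_arm: Moves the arm, as the interface text tells. Its arguments: {"type":"object","properties":{"rows":{"type":"string"},"squeeze":{"type":"number"}},"required":["rows"]}

```bash
mkdir -p pics
cat > h.py <<'E'
import numpy as np,cv2
from station import arm
from scipy.spatial.transform import Rotation as R
E
python3 - <<'E'
from h import *
s=arm.get_state();print(s)
for n in("side","top"):
    p,d=arm.grab_frame(n);cv2.imwrite(f"pics/{n}0.png",p);np.save(f"{n}0.npy",d)
    m=arm.camera_model(n);print(n,m)
E
```

```text
{'t': 0.0, 'q': array([-1.04384874e+00,  3.59395747e-01,  1.10598933e-02, -3.47821541e-04,
       -1.22408356e+00, -2.88078808e-01]), 'qd': array([ 5.41872045e-04,  3.87124974e-04, -9.64917016e-05, -2.51317918e-04,
        8.07912841e-04, -8.14987649e-05]), 'joint_efforts': array([-4.64042841e-04, -5.82710266e+01,  2.93048608e+01,  6.99710190e+00,
        6.69584144e-03, -9.17395141e-05]), 'eef_pos': array([ 0.15955767, -0.65538622,  0.23361781]), 'ee_rot': array([ 3.13994355e+00, -1.47682521e-04, -2.90284221e+00]), 'force': array([-0.44517651, -0.4872533 ,  0.37233635]), 'moment': array([-0.00117309, -0.02230508,  0.03820996]), 'gripper_force': 0.0, 'width': 0.08740068496729714}
side {'mtx': array([[367.00721298,   0.        , 255.11189825],
       [  0.        , 367.00721298, 188.32989577],
       [  0.        ,   0.        ,   1.        ]]), 'camera_from_world': array([[ 0.98452734, -0.17369491,  0.02315144, -0.48058838],
       [-0.0733717 , -0.52860187, -0.845693  ,  0.07819267],
       [ 0.15913047,  0.83090922, -0.53316729,  0.91172234],
       [ 0.        ,  0.        ,  0.        ,  1.        ]])}
top {'mtx': array([[389.49977616,   0.        , 255.60585752],
       [  0.        , 389.49977616, 190.85640074],
       [  0.        ,   0.        ,   1.        ]]), 'camera_from_world': array([[-0.02056333, -0.99962206,  0.01824528, -0.04516731],
       [-0.99542356,  0.01876672, -0.09370026,  0.48148462],
       [ 0.09332244, -0.02008857, -0.99543326,  1.09517739],
       [ 0.        ,  0.        ,  0.        ,  1.        ]])}
```

View pics/top0.png

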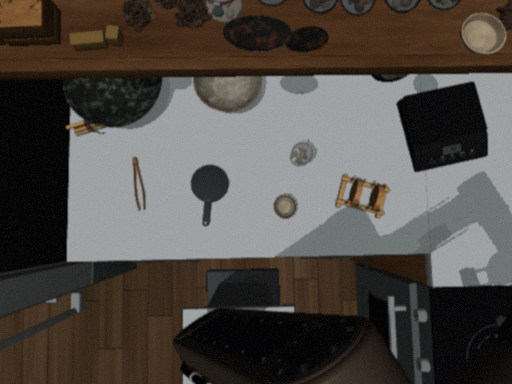

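View pics/side0.png

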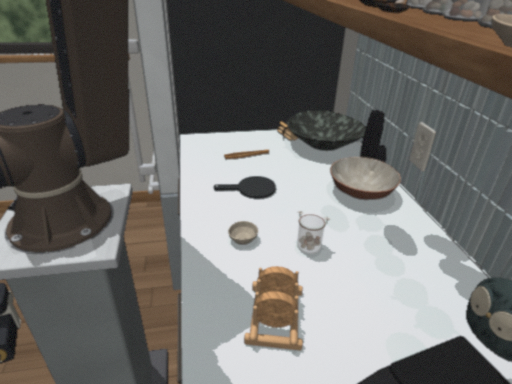

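The top view shows the paddle disc at (210,183) with the handle end at (206,225), the rack at about (363,195), the bowl at (285,205), the jar at (302,153) and the tongs at (139,184). The side view agrees. Next I measure the paddle and rack.

```bash
cat >> h.py <<'E'
def ray(n,uv,z):
    m=arm.camera_model(n);T=np.linalg.inv(m["camera_from_world"]);
    d=T[:3,:3]@np.linalg.inv(m["mtx"])@np.array([uv[0],uv[1],1.]);o=T[:3,3]
    return o+d*(z-o[2])/d[2]
def proj(n,P):
    m=arm.camera_model(n);c=m["camera_from_world"]@np.r_[P,1];p=m["mtx"]@c[:3];return p[:2]/p[2]
E
python3 - <<'E'
from h import *
t=cv2.imread("pics/top0.png");s=cv2.imread("pics/side0.png")
def paddle(n,im,roi):
    x0,y0,x1,y1=roi;g=im[y0:y1,x0:x1].max(2);m=(g<90).astype(np.uint8)
    c=max(cv2.findContours(m,0,cv2.CHAIN_APPROX_NONE)[0],key=cv2.contourArea)[:,0]+[x0,y0]
    W=np.array([ray(n,p,.012)[:2] for p in c.astype(float)])
    M=np.zeros(im.shape[:2],np.uint8);cv2.drawContours(M,[c],-1,1,-1)
    yx=np.argwhere(M);A=np.array([ray(n,p[::-1].astype(float),.012)[:2] for p in yx])
    # disc centre: distance-transform maximum
    ctr=A.mean(0)
    for _ in range(20):
        near=A[np.linalg.norm(A-ctr,axis=1)<.055];ctr=near.mean(0)
    h=A[np.linalg.norm(A-ctr,axis=1)>.068];v=h.mean(0)-ctr
    print(n,"ctr",ctr,"yaw",np.arctan2(v[1],v[0]),"maxr",np.linalg.norm(A-ctr,axis=1).max(),"handle mean",h.mean(0),"rback",((A-ctr)@(-v/np.linalg.norm(v))).max())
paddle("top",t,(180,155,240,235));paddle("side",s,(205,165,290,205))
a=cv2.resize(t[165:225,325:400],None,fx=8,fy=8,interpolation=2);b=cv2.resize(s[255:360,235:315],None,fx=5.7,fy=5.7,interpolation=2)
cv2.imwrite("pics/racktop.png",a);cv2.imwrite("pics/rackside.png",b);print(a.shape,b.shape)
for n,p,z in(("top",(285,205),.03),("top",(302,153),.085),("top",(139,184),.01)):print(ray(n,p,z))
E
```

```text
top ctr [0.506582   0.07854381] yaw 3.035256922950549 maxr 0.12175839892904806 handle mean [0.41286489 0.08854702] rback 0.053752446248747456
side ctr [0.5020729  0.06319626] yaw 2.981985829708042 maxr 0.11674335361850109 handle mean [0.41219333 0.07766472] rback 0.051346364914126884
(480, 600, 3) (598, 456, 3)
[ 0.43783166 -0.13736234  0.03      ]
[ 0.57653418 -0.18275755  0.085     ]
[0.50800386 0.28205881 0.01      ]
```

View pics/racktop.png

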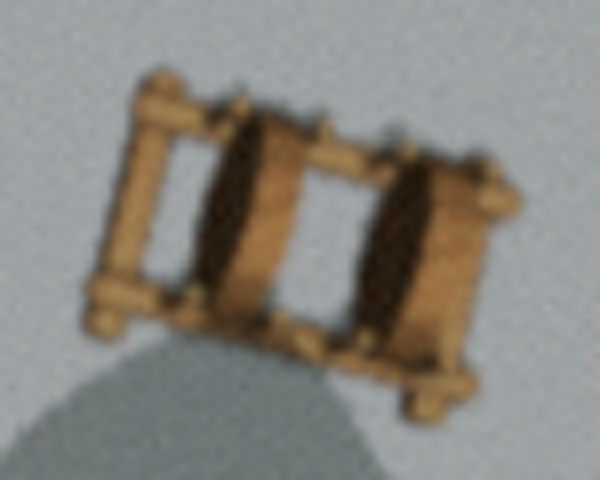

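View pics/rackside.png

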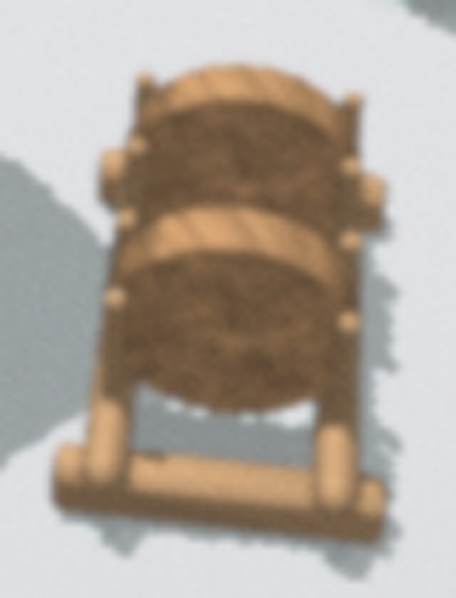

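The crops show the rack turned about 15° clockwise. In the side crop, the tine tops are at left (145,78), (137,146), (127,216), (116,296) and right (353,100), (350,165), (348,238), (347,320). The two brown trivets stand in the outer gaps, and the middle one is empty.

Run:
```python
from h import *
L=[(145,78),(137,146),(127,216),(116,296)];Rr=[(353,100),(350,165),(348,238),(347,320)]
f=lambda p:((p[0]+.5)/5.7-.5+235,(p[1]+.5)/5.7-.5+255)
W=np.array([ray("side",f(p),.073)[:2] for p in L+Rr])
Q=np.array([(-.034,y) for y in(.045,.015,-.015,-.045)]+[(.034,y) for y in(.045,.015,-.015,-.045)])
def kab(Q,W):
    H=(Q-Q.mean(0)).T@(W-W.mean(0));a=np.arctan2(H[0,1]-H[1,0],H[0,0]+H[1,1]);r=np.array([[np.cos(a),-np.sin(a)],[np.sin(a),np.cos(a)]])
    c=W.mean(0)-r@Q.mean(0);print("rack",c,a,"res",np.abs(Q@r.T+c-W).round(4).tolist());return c,a
print(W.round(4).tolist());kab(Q,W)
# top view: tine tops upper (240,100),(322,125),(407,148),(485,165)
T=[(240,98),(322,123),(407,148),(485,160)]
g=lambda p:((p[0]+.5)/8-.5+325,(p[1]+.5)/8-.5+165)
print([ray("top",g(p),.073)[:2].round(4).tolist() for p in T])
# rack corners: rail ends outer (z .024)
for p in[(160,78),(100,325),(513,200),(425,410)]:print(ray("top",g(p),.015)[:2].round(4))
```

```text
[[0.4407, -0.3118], [0.4327, -0.3408], [0.4245, -0.3683], [0.416, -0.3975], [0.5055, -0.3317], [0.4971, -0.3587], [0.4887, -0.3869], [0.4804, -0.4162]]
rack [ 0.46071218 -0.36400495] -0.2847411082010357 res [[0.0, 0.0006], [0.0004, 0.0007], [0.0007, 0.0005], [0.0006, 0.0002], [0.0004, 0.0014], [0.0004, 0.0004], [0.0004, 0.001], [0.0003, 0.0005]]
[[0.5096, -0.328], [0.5004, -0.356], [0.4912, -0.3851], [0.4865, -0.412]]
[ 0.5248 -0.3151]
[ 0.4352 -0.2896]
[ 0.4777 -0.4422]
[ 0.4022 -0.4062]
```

Emit:
move_arm(rows="0 0 0 -0.0475 0.026 0 0.0876;0 0 0 -0.0475 0.026 0 0.0876;0 0 0 -0.0475 0.026 0 0.0876;0 0 0 -0.0475 0.026 0 0.0876;0 0 0 -0.0475 0.026 0 0.0876;0 0 0 -0.0475 0.026 0 0.0876;0 0 0 -0.0475 0.026 0 0.0876")

```text
t: 0.98
eef_pos: [0.4406, -0.3988, 0.2344]
ee_rot: [3.141, -0.0, -2.903]
force: [0.6, -1.5, 0.3]
width: 0.0874
gripper_force: 0.0
```

Emit:
move_arm(rows="0 0 0 -0.0145 0.059 0 0.0876;0 0 0 -0.0145 0.059 0 0.0876;0 0 0 -0.0145 0.059 0 0.0876;0 0 0 -0.0145 0.059 0 0.0876;0 0 0 -0.0145 0.059 0 0.0876;0 0 0 -0.0145 0.059 0 0.0876;0 0 0 -0.0145 0.059 0 0.0876;0 0 0 -0.0145 0.059 0 0.0876")

```text
t: 1.98
eef_pos: [0.4401, 0.0876, 0.2347]
ee_rot: [3.141, 0.001, -2.903]
force: [1.7, -0.2, -0.6]
width: 0.0878
gripper_force: 0.0
```

Emit:
move_arm(rows="0 0 10 0 0 0 0.0876;0 0 9.8 0 0 0 0.0876;0 0 0 0 0 0 0.0876;0 0 0 0 0 0 0.0876")

```text
t: 2.48
eef_pos: [0.4406, 0.0855, 0.2345]
ee_rot: [-3.142, -0.0, 3.038]
force: [0.8, 0.2, -0.3]
width: 0.0876
gripper_force: 0.0
```

Run:
```python
from h import *
s=arm.get_state();print(s["t"],s["q"],s["eef_pos"],s["ee_rot"],s["width"])
p,d=arm.grab_frame("wrist");cv2.imwrite("pics/w1.png",p);np.save("w1.npy",d);print(arm.camera_model("wrist"))
np.savez("w1p.npz",p=s["eef_pos"],r=s["ee_rot"])
```

```text
2.475 [ 6.33145999e-01 -2.39286481e-02 -4.59689682e-01 -5.60814584e-05
 -1.13517072e+00 -2.30724373e+00] [0.44063973 0.08551328 0.23449127] [-3.14153935e+00 -1.34483977e-04  3.03826757e+00] 0.08764885079489551
{'mtx': array([[310.96241983,   0.        , 257.66200625],
       [  0.        , 310.96241983, 193.47818328],
       [  0.        ,   0.        ,   1.        ]]), 'mount': array([[ 5.17826925e-04, -9.53685567e-01, -3.00804872e-01,
         8.17243277e-02],
       [ 9.99999866e-01,  4.96148545e-04,  1.48458863e-04,
        -1.80094749e-04],
       [ 7.66082471e-06, -3.00804908e-01,  9.53685696e-01,
        -1.50978713e-01],
       [ 0.00000000e+00,  0.00000000e+00,  0.00000000e+00,
         1.00000000e+00]])}
```

View pics/w1.png

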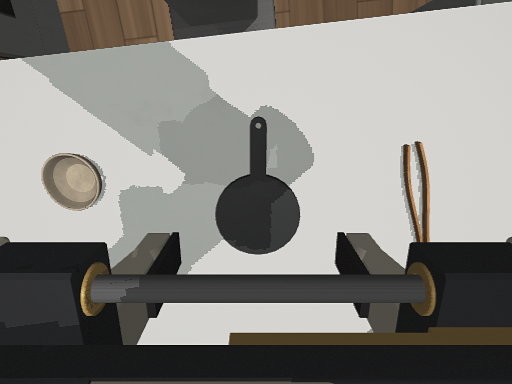

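The wrist view shows the handle pointing up in the image, with the eyelet at (258,126) and the disc centred near (258,214). Joint 6 would run out of range later in this orientation, so I'll use the half-turned grasp. First I measure.

```bash
cat >> h.py <<'E'
def wray(p,r,uv,z):
    m=arm.camera_model("wrist");Rt=R.from_euler("xyz",r).as_matrix();M=m["mount"]
    o=Rt@M[:3,3]+p;d=Rt@M[:3,:3]@np.linalg.inv(m["mtx"])@np.array([uv[0],uv[1],1.])
    return o+d*(z-o[2])/d[2]
E
python3 - <<'E'
from h import *
z=np.load("w1p.npz");im=cv2.imread("pics/w1.png")
m=np.zeros(im.shape[:2],np.uint8);m[105:262,205:312]=(im[105:262,205:312].max(2)<90)
c=max(cv2.findContours(m,0,cv2.CHAIN_APPROX_NONE)[0],key=cv2.contourArea)[:,0]
W=np.array([wray(z["p"],z["r"],p,.012)[:2] for p in c.astype(float)])
# disc fit: contour points in lower part
D=W[c[:,1]>185];A=np.c_[2*D,np.ones(len(D))];x=np.linalg.lstsq(A,(D**2).sum(1),rcond=None)[0]
ctr=x[:2];print("ctr",ctr,"r",np.sqrt(x[2]+ctr@ctr))
H=W[(c[:,1]<165)];v=H.mean(0)-ctr;H2=W[(c[:,1]<165)&(c[:,1]>130)]
l=cv2.fitLine(H2.astype(np.float32),2,0,.01,.01).ravel();print("line yaw",np.arctan2(l[1],l[0]))
e=wray(z["p"],z["r"],(258,125.5),.012)[:2];d=e-ctr;print("eyelet",e,np.linalg.norm(d),"yaw",np.arctan2(d[1],d[0]),np.linalg.norm(W-ctr,axis=1).max())
h=d/np.linalg.norm(d);print("grip",ctr+.1*h,"rimpoint",ctr-.055*h)
E
```

```text
ctr [0.50612553 0.07807419] r 0.05394149200034774
line yaw -0.16067335
eyelet [0.39298678 0.09067671] 0.11383848503670957 yaw 3.0306600138194715 0.1247187019024974
grip [0.4067402  0.08914471] rimpoint [0.56078746 0.0719854 ]
```

Emit:
move_arm(rows="0 0 -10.5 0 0 0 0.0876;0 0 -10.5 0 0 0 0.0876;0 0 -10.5 0 0 0 0.0876;0 0 -10.5 0 0 0 0.0876;0 0 -10.5 0 0 0 0.0876;0 0 -10.5 0 0 0 0.0876;0 0 -10.5 0 0 0 0.0876;0 0 -10.5 0 0 0 0.0876")

```text
t: 3.52
eef_pos: [0.4407, 0.0853, 0.2345]
ee_rot: [3.142, 0.0, -1.775]
force: [-1.0, -0.1, -0.3]
width: 0.088
gripper_force: 0.0
```

Emit:
move_arm(rows="0 0 -10.5 0 0 0 0.0876;0 0 -10.5 0 0 0 0.0876;0 0 -10.5 0 0 0 0.0876;0 0 -10.5 0 0 0 0.0876;0 0 -10.5 0 0 0 0.06;0 0 -10.5 0 0 0 0.05;0 0 -10.5 0 0 0 0.05;0 0 -10.5 0 0 0 0.05")

```text
t: 4.53
eef_pos: [0.4407, 0.0853, 0.2346]
ee_rot: [-3.142, 0.0, -0.309]
force: [0.1, 0.4, 0.1]
width: 0.054
gripper_force: 0.0
```

Emit:
move_arm(rows="0 0 -10.5 0 0 0 0.05;0 0 0 0 0 0 0.05;0 0 0 0 0 0 0.05")

```text
t: 4.9
eef_pos: [0.4407, 0.0855, 0.2346]
ee_rot: [3.142, -0.0, -0.136]
force: [-0.0, 0.4, 0.2]
width: 0.0501
gripper_force: 0.0
```

Emit:
move_arm(rows="0 0 -1.4 0 0 0 0.05;0 0 0 -0.034 0 0.04 0.05;0 0 0 0 0 0.05 0.05;0 0 0 0 0 0.05 0.05;0 0 0 0 0 0.04 0.05;0 0 0 0 0 0.02 0.05;0 0 0 0 0 0 0.05;0 0 0 0 0 0 0.05")

```text
t: 5.9
eef_pos: [0.4075, 0.0898, 0.0353]
ee_rot: [-3.141, -0.001, -0.108]
force: [-0.2, -0.1, 0.0]
width: 0.0501
gripper_force: 0.0
```

Emit:
move_arm(rows="0 0 0 -0.001 0.0005 0.012 0.05;0 0 0 0 0 0.009 0.05;0 0 0 0 0 0.0045 0.05;0 0 0 0 0 0 0.05")

```text
t: 6.4
eef_pos: [0.4057, 0.0889, 0.0087]
ee_rot: [3.141, 0.0, -0.108]
force: [0.8, 0.0, -0.4]
width: 0.0503
gripper_force: 0.0
```

Emit:
move_arm(rows="0 0 0 0 0 0 0.03;0 0 0 0 0 0 0.022;0 0 0 0 0 0 0.015;0 0 0 0 0 0 0.015;0 0 0 0 0 0 0.015;0 0 0 0 0 0 0.015", squeeze=8)

```text
t: 7.15
eef_pos: [0.4059, 0.089, 0.0092]
ee_rot: [-3.141, -0.0, -0.108]
force: [-0.7, -0.6, 2.4]
width: 0.0199
gripper_force: 8.0
```

```bash
python3 -c "
import numpy as np
t=np.radians(np.linspace(0,90,25));L=.155
h=L*np.cos(t)-.006*np.sin(t);z=L*np.sin(t)+.006*np.cos(t)
print(np.c_[-np.diff(h),-np.diff(z)].round(4).tolist(), z[8],z[16],z[24])"
```

```text
[[0.0007, -0.0101], [0.0014, -0.0101], [0.002, -0.0099], [0.0027, -0.0098], [0.0033, -0.0096], [0.0039, -0.0094], [0.0045, -0.0091], [0.0051, -0.0088], [0.0057, -0.0084], [0.0062, -0.008], [0.0067, -0.0076], [0.0072, -0.0071], [0.0077, -0.0066], [0.0081, -0.0061], [0.0085, -0.0056], [0.0088, -0.005], [0.0091, -0.0044], [0.0094, -0.0038], [0.0096, -0.0032], [0.0098, -0.0026], [0.01, -0.0019], [0.0101, -0.0013], [0.0101, -0.0006], [0.0102, 0.0001]] 0.08269615242270661 0.13723393758658797 0.155
```

Emit:
move_arm(rows="0 0 0 0.0005 0 -0.01 0.015;0 0 0 0.0015 0 -0.01 0.015;0 0 0 0.002 0 -0.0099 0.015;0 0 0 0.0027 0 -0.0098 0.015;0 0 0 0 0 0 0.015")

```text
t: 7.78
eef_pos: [0.4133, 0.0886, 0.0497]
ee_rot: [-3.14, -0.002, -0.109]
force: [1.1, -0.8, -2.2]
width: 0.02
gripper_force: 8.0
```

Run:
```python
from h import *
p,d=arm.grab_frame("side");cv2.imwrite("pics/s2.png",cv2.resize(p[90:230,190:350],None,fx=4,fy=4))
```

```text
(no output)
```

View pics/s2.png

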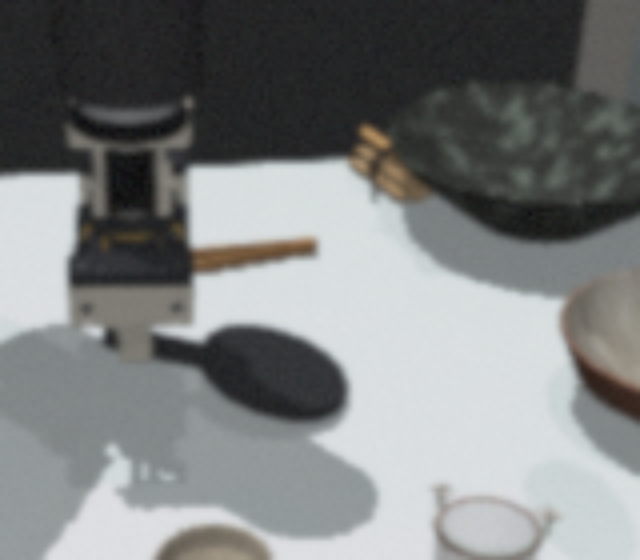

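The paddle pivots as planned: the handle is raised in the fingers near (135,345) and the far rim is still on the worktop near (330,400).

Emit:
move_arm(rows="0 0 0 0.0033 0 -0.0096 0.015;0 0 0 0.004 0 -0.0094 0.015;0 0 0 0.0045 0 -0.009 0.015;0 0 0 0.005 0 -0.0088 0.015;0 0 0 0.0057 0 -0.0084 0.015;0 0 0 0.0062 0 -0.008 0.015;0 0 0 0.0067 0 -0.0076 0.015;0 0 0 0.0072 0 -0.007 0.015")

```text
t: 8.82
eef_pos: [0.4553, 0.0836, 0.117]
ee_rot: [3.142, 0.0, -0.109]
force: [-0.4, 1.0, -0.6]
width: 0.0201
gripper_force: 8.0
```

Emit:
move_arm(rows="0 0 0 0.0077 0 -0.0066 0.015;0 0 0 0.008 0 -0.006 0.015;0 0 0 0.0085 0 -0.0056 0.015;0 0 0 0.0088 0 -0.005 0.015;0 0 0 0 0 0 0.015")

```text
t: 9.45
eef_pos: [0.4885, 0.0801, 0.1402]
ee_rot: [-3.141, -0.001, -0.109]
force: [-4.2, -0.8, 4.8]
width: 0.02
gripper_force: 8.0
```

Run:
```python
from h import *
p,d=arm.grab_frame("side");cv2.imwrite("pics/s3.png",cv2.resize(p[90:230,190:350],None,fx=4,fy=4))
```

```text
(no output)
```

View pics/s3.png

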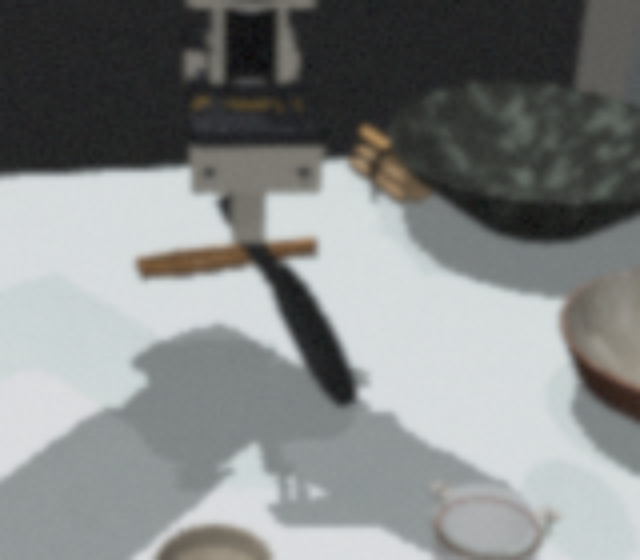

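The paddle stands at about 60° with its rim pressed on the worktop near (345,398). I'll finish the arc.

Emit:
move_arm(rows="0 0 0 0.009 0 -0.0044 0.015;0 0 0 0.0094 0 -0.0038 0.015;0 0 0 0.0096 0 -0.0032 0.015;0 0 0 0.0098 0 -0.0026 0.015;0 0 0 0.01 0 -0.0019 0.015;0 0 0 0.01 0 -0.0013 0.015;0 0 0 0.01 0 -0.0006 0.015;0 0 0 0.01 0 0 0.015")

```text
t: 10.5
eef_pos: [0.567, 0.0717, 0.1585]
ee_rot: [-3.141, -0.003, -0.108]
force: [-0.7, -0.5, 6.2]
width: 0.02
gripper_force: 8.0
```

Emit:
move_arm(rows="0 0 0 0 0 0 0.015;0 0 0 0 0 0 0.015;0 0 0 0 0 0 0.015")

```text
t: 10.88
eef_pos: [0.5669, 0.0718, 0.1585]
ee_rot: [-3.141, -0.003, -0.108]
force: [-0.1, -0.3, 5.1]
width: 0.0202
gripper_force: 8.0
```

Run:
```python
from h import *
p,d=arm.grab_frame("side");cv2.imwrite("pics/s4.png",cv2.resize(p[90:230,190:350],None,fx=4,fy=4))
```

```text
(no output)
```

View pics/s4.png

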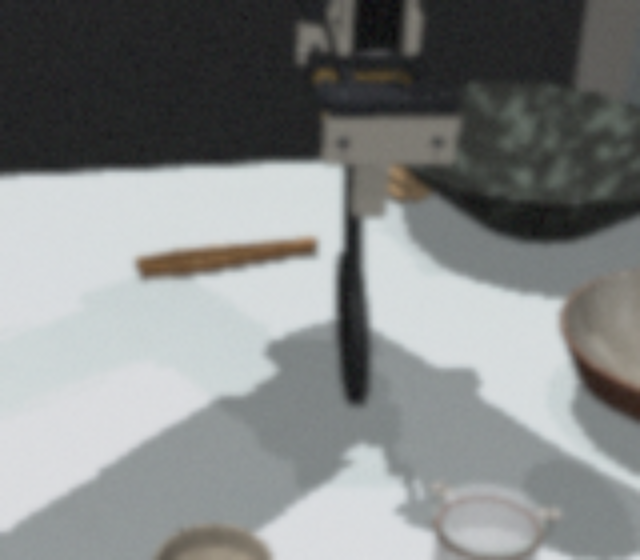

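The paddle is upright: its edge is at (355,400) and the handle top is near (352,170), a little off the centre of the pads. I'll measure its tilt and offset from the depth.

```bash
cat >> h.py <<'E'
def cloud(n,roi):
    p,d=arm.grab_frame(n);m=arm.camera_model(n);x0,y0,x1,y1=roi
    v,u=np.mgrid[y0:y1,x0:x1];z=d[y0:y1,x0:x1]
    P=np.stack([u,v,np.ones_like(u)],-1)@np.linalg.inv(m["mtx"]).T*z[...,None]
    T=np.linalg.inv(m["camera_from_world"]);return P@T[:3,:3].T+T[:3,3],p[y0:y1,x0:x1]
E
python3 - <<'E'
from h import *
s=arm.get_state();print(s["t"],s["eef_pos"],s["ee_rot"],s["q"])
for roi in[(265,125,300,195)]:
    P,im=cloud("side",roi)
    k=(im.max(2)<70)&(P[...,1]>-.02)&(P[...,1]<.2)
    Q=P[k]
    for z0 in np.arange(0,.19,.02):
        q=Q[(Q[:,2]>z0)&(Q[:,2]<z0+.02)]
        if len(q):print(z0,len(q),q.mean(0).round(4),q[:,0].min().round(4),q[:,0].max().round(4))
    k=(im.max(2)>90)&(P[...,2]>.145)&(P[...,2]<.18)&(P[...,1]<.2)
    q=P[k];print("finger",len(q),q.mean(0),q.min(0),q.max(0))
P,im=cloud("top",(180,100,260,230))
E
```

```text
10.925 [0.56689462 0.07175666 0.15843952] [-3.14097690e+00 -2.84900523e-03 -1.08206574e-01] [ 0.46892438  0.24992252 -0.32844325  0.00124238 -0.98970739  0.99298568]
0.0 9 [0.5596 0.0616 0.0157] 0.557 0.5628
0.02 33 [0.5591 0.0469 0.0304] 0.5544 0.5627
0.04 45 [0.5574 0.0398 0.0504] 0.5526 0.5619
0.06 48 [0.5568 0.0398 0.0704] 0.5523 0.5611
0.08 44 [0.5561 0.0469 0.0898] 0.5524 0.5599
0.1 32 [0.5582 0.0595 0.108 ] 0.5543 0.562
0.12 17 [0.5577 0.0621 0.1287] 0.5548 0.5615
0.14 5 [0.5558 0.062  0.1441] 0.5544 0.5577
0.16 2 [0.5537 0.0635 0.1686] 0.5536 0.5537
finger 96 [0.56229933 0.04967536 0.16545677] [0.55220865 0.04137052 0.14635954] [0.57537865 0.0770872  0.17957239]
```

The handle sits about 7 mm off pad centre along tool x and leans about 1.5°. That's enough overlap for a firm grip, so I'll tighten and lift.

Emit:
move_arm(rows="0 0 0 0 0 0 0.015;0 0 0 0 0 0 0.015;0 0 0 0 0 0 0.015;0 0 0 0 0 -0.005 0.015;0 0 0 0 0 -0.01 0.015;0 0 0 0 0 -0.015 0.015;0 0 0 0 0 -0.02 0.015;0 0 0 0 0 -0.02 0.015", squeeze=25)

```text
t: 12.02
eef_pos: [0.5651, 0.0717, 0.2291]
ee_rot: [-3.141, -0.001, -0.108]
force: [0.1, 0.6, -3.1]
width: 0.0197
gripper_force: 25.0
```

Emit:
move_arm(rows="0 0 0 0 0 -0.02 0.015;0 0 0 0 0 -0.02 0.015;0 0 0 0 0 -0.01 0.015;0 0 0 0 0 0 0.015;0 0 0 0 0 0 0.015")

```text
t: 12.65
eef_pos: [0.5646, 0.0716, 0.2768]
ee_rot: [3.141, 0.001, -0.109]
force: [0.5, -0.5, -3.3]
width: 0.0198
gripper_force: 25.0
```

Run:
```python
from h import *
s=arm.get_state();print(s["t"],s["eef_pos"],s["force"])
P,im=cloud("side",(255,60,310,195))
k=(im.max(2)<70)&(P[...,1]>-.02)&(P[...,1]<.2)
Q=P[k]
for z0 in np.arange(.08,.32,.02):
    q=Q[(Q[:,2]>z0)&(Q[:,2]<z0+.02)]
    if len(q):print(z0.round(2),len(q),q.mean(0).round(4),"s",(q@[.9941,-.108,0]).mean().round(4),q[:,2].min().round(4))
print("tcp s",s["eef_pos"]@[.9941,-.108,0])
```

```text
12.65 [0.56455022 0.07158199 0.27675027] [ 0.54868671 -0.50061275 -3.26521299]
0.12 10 [0.5551 0.05   0.1357] s 0.5465 0.1303
0.14 38 [0.5548 0.046  0.1509] s 0.5466 0.1402
0.16 59 [0.5547 0.0513 0.1702] s 0.5459 0.16
0.18 61 [0.5542 0.045  0.1899] s 0.5461 0.1811
0.2 75 [0.5547 0.0475 0.21  ] s 0.5463 0.2
0.22 55 [0.5567 0.0607 0.2289] s 0.5469 0.2201
0.24 39 [0.5565 0.0621 0.2502] s 0.5466 0.2402
0.26 24 [0.5566 0.0584 0.2678] s 0.547 0.2604
0.28 20 [0.5526 0.0729 0.2915] s 0.5415 0.2809
0.3 1 [0.5725 0.0414 0.3076] s 0.5647 0.3076
tcp s 0.5534885233764216
```

Emit:
move_arm(rows="0 0 8 0 0 0 0.015;0 0 10 0 0 0 0.015;0 0 10 0 0 0 0.015;0 0 10 0 0 0 0.015;0 0 10 0 0 0 0.015;0 0 10 0 0 0 0.015;0 0 10 0 0 0 0.015;0 0 10 0 0 0 0.015")

```text
t: 13.7
eef_pos: [0.5647, 0.0715, 0.2766]
ee_rot: [3.14, -0.0, -1.476]
force: [0.6, -0.1, -2.6]
width: 0.0196
gripper_force: 25.0
```

Emit:
move_arm(rows="0 0 10 0 0 0 0.015;0 0 8 0 0 0 0.015;0 0 4.2 0 0 0 0.015;0 0 0 0 0 0 0.015;0 0 0 0 0 0 0.015")

```text
t: 14.32
eef_pos: [0.5649, 0.0716, 0.2771]
ee_rot: [3.141, -0.0, -1.856]
force: [-0.8, 0.9, -3.3]
width: 0.0195
gripper_force: 25.0
```

Emit:
move_arm(rows="0 0 0 0.02 -0.001 0 0.015;0 0 0 0.035 -0.002 0 0.015;0 0 0 0.04 -0.002 0 0.015;0 0 0 0.04 -0.002 0 0.015;0 0 0 0.04 -0.002 0 0.015;0 0 0 0.04 -0.002 0 0.015;0 0 0 0.04 -0.002 0 0.015;0 0 0 0.04 -0.002 0 0.015")

```text
t: 15.32
eef_pos: [0.495, -0.2173, 0.2777]
ee_rot: [-3.141, -0.0, -1.857]
force: [1.1, -0.3, -3.6]
width: 0.0198
gripper_force: 25.0
```

Emit:
move_arm(rows="0 0 0 0.04 -0.002 0 0.015;0 0 0 0.04 -0.002 0 0.015;0 0 0 0.04 -0.002 0 0.015;0 0 0 0.025 -0.002 0 0.015;0 0 0 0.013 -0.0005 0 0.015;0 0 0 0 0 0 0.015;0 0 0 0 0 0 0.015")

```text
t: 16.2
eef_pos: [0.4595, -0.369, 0.2776]
ee_rot: [3.142, 0.0, -1.857]
force: [0.6, -0.7, -3.1]
width: 0.0194
gripper_force: 25.0
```

Run:
```python
from h import *
s=arm.get_state();print(s["t"],s["eef_pos"],s["ee_rot"],s["q"].round(2))
ps,ds=arm.grab_frame("side");pt,dt=arm.grab_frame("top");cv2.imwrite("pics/s5r.png",ps);cv2.imwrite("pics/t5r.png",pt);np.save("s5.npy",ds)
a=cv2.resize(ps[190:360,220:330],None,fx=3.5,fy=3.5);b=cv2.resize(pt[150:235,320:410],None,fx=4.4,fy=7);b=cv2.resize(pt[150:235,320:410],(400,378))
a=cv2.copyMakeBorder(a,0,0,0,0,0);b=cv2.copyMakeBorder(b,0,a.shape[0]-378,0,0,0);c=np.hstack([a,b]);print(c.shape);cv2.imwrite("pics/c5.png",c)
```

```text
16.2 [ 0.45949799 -0.36902941  0.27757327] [ 3.14158990e+00  2.08286591e-04 -1.85689932e+00] [-0.35  0.19 -0.12 -0.   -1.26  0.06]
(595, 785, 3)
```

View pics/c5.png

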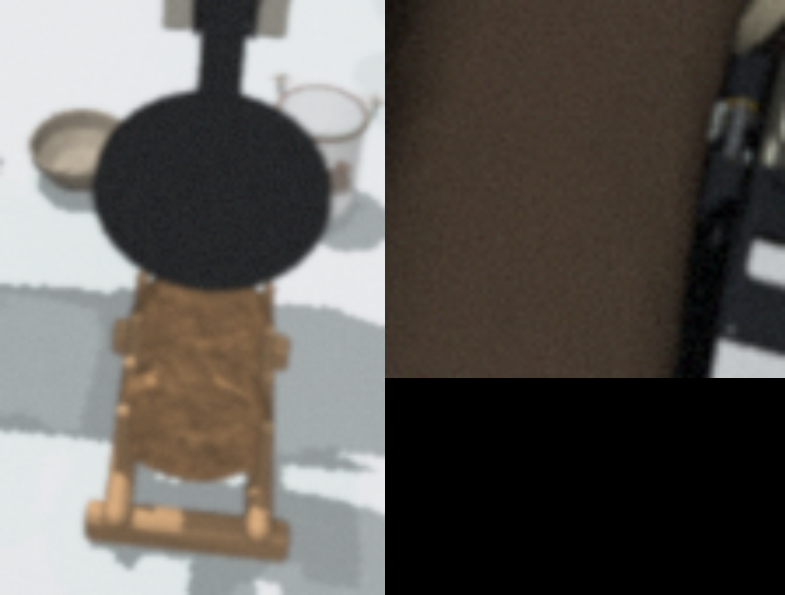

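The side view shows the disc upright over the rack; the top view is blocked by the arm. I'll fit the disc face from side depth and check it against trivet B's face, which should lie at rack y = -38 mm.

Run:
```python
from h import *
m=arm.camera_model("side");T=np.linalg.inv(m["camera_from_world"])
c0=np.array([.461,-.364,0]);a=-.285;Rk=np.array([[np.cos(a),-np.sin(a),0],[np.sin(a),np.cos(a),0],[0,0,1]])
def pts(d,k):
    v,u=np.nonzero(k);z=d[v,u];P=np.c_[u,v,np.ones(len(u))]@np.linalg.inv(m["mtx"]).T*z[:,None]
    return ((P@T[:3,:3].T+T[:3,3])-c0)@Rk
def fit(P):
    for _ in range(3):
        A=np.c_[P[:,0],P[:,2],np.ones(len(P))];x=np.linalg.lstsq(A,P[:,1],rcond=None)[0];r=P[:,1]-A@x;P=P[np.abs(r)<2.5*r.std()+1e-4]
    return x,r.std(),len(P),P
# trivet b face, initial: crop ellipse px centre (230,330)/5.7
d0=np.load("side0.npy");k=np.zeros(d0.shape,bool);k[306:322,262:290]=1
x,s,n,P=fit(pts(d0,k));print("trivb face y=",x,"std",s,n,P.mean(0))
im=cv2.imread("pics/s5r.png");d=np.load("s5.npy");k=np.zeros(d.shape,np.uint8);k[213:275,243:318]=im[213:275,243:318].max(2)<75
kk=cv2.erode(k,np.ones((5,5)))>0
x,s,n,P=fit(pts(d,kk));print("disc face y=",x,"std",s,n,P.mean(0),"tilt z",x[1],"yaw",x[0])
Q=pts(d,k>0);Q=Q[np.abs(Q[:,1]-x[2]-x[0]*Q[:,0]-x[1]*Q[:,2])<.01]
Qd=Q;print("disc extents x",Q[:,0].min(),Q[:,0].max(),"zmin",Q[:,2].min(),"y at z.12,.02:",x[1]*.12+x[2])
# handle x centre
k=np.zeros(d.shape,np.uint8);k[200:213,270:295]=im[200:213,270:295].max(2)<75
H=pts(d,k>0);H=H[np.abs(H[:,1])<.03];print("handle x",H[:,0].min(),H[:,0].max(),H.mean(0))
s=arm.get_state();print("tcp rack",(s["eef_pos"]-c0)@Rk)
```

```text
trivb face y= [ 0.00504938 -0.00293445 -0.03781201] std 0.0006674708127555697 442 [ 0.0009811  -0.03796138  0.05259286]
disc face y= [-0.00102526  0.03743071 -0.01422759] std 0.000786403413740689 2480 [-0.00034417 -0.00748493  0.18008234] tilt z 0.03743071409859927 yaw -0.0010252589223530468
disc extents x -0.05492033262774462 0.05200240538178924 zmin 0.11969697932207174 y at z.12,.02: -0.009735899912779906
handle x -0.008435745979990271 0.007624849226128159 [-0.00065203 -0.0048496   0.25230434]
tcp rack [ 1.43350240e-04 -4.99634289e-03  2.77715981e-01]
```

Emit:
move_arm(rows="0 0 0 -0.003 -0.001 0.005 0.015;0 0 0 0 0 0.01 0.015;0 0 0 0 0 0.012 0.015;0 0 0 0 0 0.012 0.015;0 0 0 0 0 0.012 0.015;0 0 0 0 0 0.012 0.015;0 0 0 0 0 0.009 0.015;0 0 0 0 0 0 0.015")

```text
t: 17.3
eef_pos: [0.4609, -0.3668, 0.2047]
ee_rot: [3.14, 0.0, -1.857]
force: [-0.2, -0.8, -2.8]
width: 0.0195
gripper_force: 25.0
```

Emit:
move_arm(rows="0 0 0 0 0 0.008 0.015;0 0 0 0 0 0.006 0.015;0 0 0 0 0 0.004 0.015;0 0 0 0 0 0.002 0.015;0 0 0 0 0 0 0.015")

```text
t: 17.92
eef_pos: [0.4613, -0.3669, 0.1855]
ee_rot: [3.141, -0.0, -1.857]
force: [0.6, -0.2, -3.5]
width: 0.0194
gripper_force: 25.0
```

Emit:
move_arm(rows="0 0 0 0 0 0.002 0.015;0 0 0 0 0 0.0015 0.015;0 0 0 0 0 0 0.015")

```text
t: 18.3
eef_pos: [0.4613, -0.3669, 0.182]
ee_rot: [3.141, 0.0, -1.857]
force: [-0.1, -0.4, -3.2]
width: 0.0197
gripper_force: 25.0
```

Emit:
move_arm(rows="0 0 0 0 0 0.001 0.015;0 0 0 0 0 0.001 0.015;0 0 0 0 0 0 0.015")

```text
t: 18.68
eef_pos: [0.4613, -0.3669, 0.18]
ee_rot: [3.142, 0.0, -1.857]
force: [0.1, -0.6, -3.3]
width: 0.0195
gripper_force: 25.0
```

Emit:
move_arm(rows="0 0 0 0 0 0.001 0.015;0 0 0 0 0 0 0.015")

```text
t: 18.92
eef_pos: [0.4614, -0.3672, 0.1797]
ee_rot: [-3.141, -0.0, -1.857]
force: [-1.2, 0.3, 2.1]
width: 0.0199
gripper_force: 25.0
```

Emit:
move_arm(rows="0 0 0 0 0 0.001 0.015;0 0 0 0 0 0 0.015")

```text
t: 19.18
eef_pos: [0.4616, -0.3675, 0.1796]
ee_rot: [-3.14, -0.001, -1.857]
force: [-2.6, 1.2, 7.7]
width: 0.0196
gripper_force: 25.0
```

It has seated at the expected height. I'll ease off the load, lower the grip and check before opening.

Emit:
move_arm(rows="0 0 0 0 0 -0.0015 0.015;0 0 0 0 0 0 0.015;0 0 0 0 0 0 0.015", squeeze=4)

```text
t: 19.55
eef_pos: [0.4614, -0.367, 0.1796]
ee_rot: [-3.141, -0.0, -1.857]
force: [-0.7, 0.3, 1.5]
width: 0.0202
gripper_force: 4.0
```

Run:
```python
from h import *
p,d=arm.grab_frame("side");cv2.imwrite("pics/s6.png",cv2.resize(p[190:360,220:330],None,fx=3.5,fy=3.5))
```

```text
(no output)
```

View pics/s6.png

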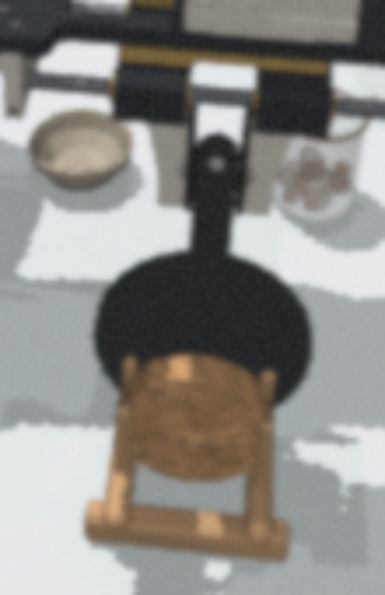

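The paddle sits between the trivets in the middle gap, with the handle vertical and the eyelet at (216,163). Releasing now.

Emit:
move_arm(rows="0 0 0 0 0 0 0.0215;0 0 0 0 0 0 0.023;0 0 0 0 0 0 0.027;0 0 0 0 0 0 0.035;0 0 0 0 0 0 0.045;0 0 0 0 0 0 0.045;0 0 0 0 0 0 0.045")

```text
t: 20.48
eef_pos: [0.4614, -0.3669, 0.1796]
ee_rot: [-3.141, 0.0, -1.857]
force: [-0.1, 0.5, -0.2]
width: 0.045
gripper_force: 0.0
```

Emit:
move_arm(rows="0 0 0 0 0 -0.01 0.045;0 0 0 0 0 -0.02 0.045;0 0 0 0 0 -0.03 0.045;0 0 0 0 0 -0.04 0.045;0 0 0 0 0 -0.04 0.045;0 0 0 0 0 0 0.045;0 0 0 0 0 0 0.045")

```text
t: 21.35
eef_pos: [0.4612, -0.3667, 0.3198]
ee_rot: [-3.141, 0.0, -1.857]
force: [-0.8, 0.2, -0.1]
width: 0.0448
gripper_force: 0.0
```

Run:
```python
from h import *
s=arm.get_state();print(s["t"],s["eef_pos"],s["force"])
p,d=arm.grab_frame("side");cv2.imwrite("pics/s7.png",cv2.resize(p[190:360,220:330],None,fx=3.5,fy=3.5))
```

```text
21.35 [ 0.46117496 -0.36673438  0.31975824] [-0.7715244   0.21281918 -0.09735584]
```

View pics/s7.png

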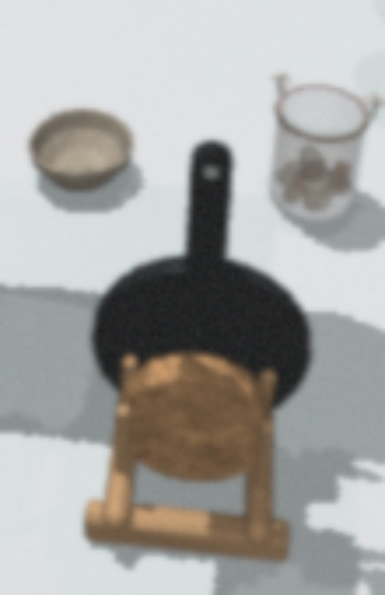

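The paddle stands free, with the eyelet now at (210,172), so it settled slightly. I'll check the lean, confirm it's at rest, and hand in if both are good.

Run:
```python
from h import *
c0=np.array([.461,-.364,0]);Rk=R.from_euler("z",-.285).as_matrix()
r=[]
for i in range(2):
    P,im=cloud("side",(240,225,315,310));Q=((P-c0)@Rk)[cv2.erode((im.max(2)<70).astype(np.uint8),np.ones((5,5)))>0]
    Q=Q[(np.abs(Q[:,1])<.03)&(Q[:,2]>.04)]
    x=np.linalg.lstsq(np.c_[Q[:,0],Q[:,2],np.ones(len(Q))],Q[:,1],rcond=None)[0]
    r.append(x);print(len(Q),x,"rim y mid",x[1]*.0208+x[2]+.006)
t,yaw=r[1][1],r[1][0]
if abs(t)<.22 and abs(yaw)<.2 and abs(t-r[0][1])<.02 and abs(r[1][1]*.0208+r[1][2]+.006)<.011: print(arm.job_done())
```

```text
1255 [-0.00422119  0.00324696 -0.00690837] rim y mid -0.0008408373803818602
1260 [-0.00488535  0.00321612 -0.00689025] rim y mid -0.0008233541036185999
the job is handed in; nothing more can be done
None
```

The paddle is standing handle up in the rack's middle gap, released and at rest, and I handed the job in at about 21 s. My last check put it less than 1 mm off the gap centre along the rack's y, with almost no lean; the verdict was not reported back.

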